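# Snap down the clips of a storage box and slide its tray home

## Robot

A 6-joint arm with a two-finger parallel gripper is mounted at the origin on the work surface. World frame = base frame: x ahead of the robot, y to its left, z up, the work surface at z = 0. Lengths are in m, angles in degrees, forces in N, time in s.
With the tool pointing down it reaches from about 0.3 to 0.75 m from the base axis. Payload 8.5 kg.
Tool frame: the origin (TCP) lies between the finger pads; the fingertips stand 14 mm ahead of it and the grasp point (between the pads) lies 5 mm behind it; x points along the fingers, z is the direction in which the jaws open and shut, and the axes are right-handed (so a half turn about x gives the same grasp; the last joint's range is limited). The gripper opens to 85 mm and grips with 20 to 120 N. Pads are 22 mm wide; open, the fingers measure 114 mm over their backs; the gripper's body (76 mm by 85 mm) begins 54 mm behind the grasp point. The pads swing forward as they close: fully open they stand 13 mm farther back than shut.
Start: joints at [-75.762, 21.807, 74.336, -0, 83.858, -12.336], TCP at [0.246, -0.492, 0.245] pointing down, gripper open.
Joint ranges: [-178.18, 178.18], [-50.72, 133.34], [12.68, 142.11], [-81.47, 261.47], [9.98, 163.14], [-165.26, 165.26]. Speed limits (degrees/s): [136.94, 136.94, 180, 180, 180, 180].

## Interface

Orientations are given as a 3x3 rotation matrix whose columns are the frame's x, y, z axes.
In Python, from rig import env gives the robot as it stands.
- The arm moves only by the shell command python3 -m jog 'ROWS' [FORCE]. ROWS is JSON, a list of rows, each a list of 5 numbers: the opening, from -1 (shut) to 1 (fully open), so that 0 is half open, then the shift along the tool's x, y, z in m, then the turn about the tool's x in rad. In form: [[claw, dx, dy, dz, yaw], ...]. A call has 1 to 20 rows; each row is the pose to reach, as a shift and turn from the pose commanded when the call began, along the tool's axes at that moment; what a row does not reach only later rows make up. A row lasts 1/10 s, in which the tool goes at most 50 mm and 8.59 degrees, less where a joint would pass 70% of its speed; a pose out of reach is approached as far as the arm can. A call with a gripper value outside its range is refused whole. The fingers move at their own pace and stop on an object; FORCE is the grip in N (left out, the last holds). Time passes only in rows, so rows that repeat a pose let the fingers close. It gives the time, the measured TCP pose, the force and the opening at its end, in the units of the state.
- env.observe(): the state, without advancing time (a new reading comes with each control period).
- env.get_image(name): name is "scene" or "side" or "wrist"; returns the picture (480x640x3 uint8, red, green, blue); there is no depth.
- env.camera_model(name): a dict with "fx", "fy", "cx", "cy" (pixels), "origin" and "orientation" of the camera in the world. Camera axes: x right, y up, looking along -z (the intrinsics and any distortion apply to the point x, -y, -z); pixel columns grow to the right and rows downward; lengths in m; the calibration is good to about 2 mm. A picture is of the moment at which its call begins: read the wrist's pose just before it. camera_model takes no time and is no camera call; for the wrist camera it gives the pose at the moment of the call.
- env.close_job(): hands the job in, once; it reports no verdict.
The state is a dict: "time_s": time; "q": joint angles; "qvel": joint speeds; "joint_efforts": joint torques, N m; "position": TCP position; "tool_rot": TCP orientation; "ft_force": force on the tool from outside, world axes, zero at the start; "wrist_torque": the same for the moment, N m; "grip_width": finger opening in m.
Only numpy, scipy, OpenCV 4.12 (cv2) and the standard library are available. Lean on these libraries where they do the work, as an engineer would, in place of code of your own. Each camera call takes 0.05 s, during which the arm holds its last target.

## Task

Close the storage box that stands in the pulled-out tray: snap down all four lid clips until each one clicks and stays shut. Then slide the tray fully home under the plywood top, leaving the thermometer, bell, door wedge and headphone case where they are.

Things in the scene. Friction and masses are not known exactly. Their poses are not given: they have to be found in the camera images.
- lid_centre (a point): Centre of the white lid of a clear plastic storage box, at rim-top height (85 mm above the work surface). Lid 150 mm along this frame's x, 110 mm along y; raised rim 12 mm wide all round, inside it a flat-floored recess 126 x 86 mm, 22 mm deep. +y: the way the tray slides in (to the bookcase); z up. The box stands fast in the tray and moves with it; the lid lies in place and does not lift.
- clip_front_hinge (a point): Middle of the hinge line of the front clip (lid's -y long side), 2 mm outside the rim's outer face, 3 mm below the rim top, like all hinge lines. A clip is a white flap, 3 mm thick, reaching 28 mm from its hinge line, 70 mm wide. Shut, it hangs straight down, outer face 3.5 mm outside the hinge line: rim plus shut clip measure 17.5 mm from recess wall to flap face. Axes as lid_centre.
- clip_back_hinge (a point): Middle of the hinge line of the back clip (lid's +y long side, towards the bookcase), 70 mm wide. Axes as lid_centre. For every clip, rim and flap measure about 20 mm or more across, 15 mm below the hinge line, while it is not yet snapped.
- clip_near_hinge (a point): Middle of the hinge line of the near clip (lid's -x short side, the robot's side), 50 mm wide. Axes as lid_centre.
- clip_far_hinge (a point): Middle of the hinge line of the far clip (lid's +x short side), 50 mm wide. Axes as lid_centre.
- clip_front (a joint): Opening angle of the front clip: 0 = shut, hanging down; 1.57 = straight out; at most 1.85. It stays where left down to 0.3; then a springy nose on the box wall resists till it snaps over at about 0.13 and holds itself at 0. Let go before that, it springs back. Clips differ unseen in tightness: a squeeze of 12 to 25 N with the fingertips 15 mm below the hinge line (4 to 10 N at the free edge).
- clip_back (a joint): Opening angle of the back clip, as clip_front.
- clip_near (a joint): Opening angle of the near clip, as clip_front.
- clip_far (a joint): Opening angle of the far clip, as clip_front.
- tray_front (a point): Middle of the top edge of the outer face of the tray's front wall. The tray is grey plastic, 204 mm wide, 370 mm long; this wall is 6 mm thick and 42 mm tall, its top 46 mm above the work surface and its outer face 135 mm in front (-y) of the middle of the box. Axes as lid_centre.
- tray (a joint): How far the tray is pulled out, m: 0 = fully home at its stop, 0.24 = at its outer stop. It runs easily (about 1.5 N), so a one-sided push on a clip along the slide can shove the tray instead of closing the clip. At home the front wall still stands 55 mm in front of the bookcase's front edge.
- bookcase: Fixed plywood tier over the tray, 250 mm wide (x), 360 mm deep (y), top surface 130 mm above the work surface, opening under it 115 mm high. Origin at work-surface height in the middle of its front edge; +y points in, towards its back. The bystanders stand on it, all at least 45 mm behind its front edge.
- thermometer: Bystander: upright stainless dial thermometer, 84 mm dial on a 60 x 46 mm foot, 94 mm tall, standing on the plywood top; origin under its foot.
- bell: Bystander: white ceramic hand bell, 68 mm wide, 80 mm tall, standing on the plywood top; origin under its middle.
- wedge: Bystander: red plastic door wedge, 110 x 40 x 30 mm, lying on the plywood top; origin under its middle, long along its x.
- headphone_case: Bystander: black hard-shell headphone case, 170 x 140 x 54 mm, lying at the back of the plywood top; origin under its middle.

How it is judged (in metres and radians):
On the way, in this order (a step that is already met when the one before it is completed fails the run):
1. all four clips are snapped shut (value of joint each of clip_front, clip_back, clip_near, clip_far below 0.06 rad), for 0.2 s.
2. the tray is fully home (value of joint tray below 0.006 m), for 0.2 s.
At the end, for the whole second after the job is handed in: All four clips are shut and snapped over their noses (within 0.06 rad of hanging straight down) and the tray is home under the plywood top (within 6 mm of its stop) (all of step 1 and value of joint tray below 0.006 m); the robot touches nothing.
It fails at once if the thermometer, bell, wedge or headphone case is moved more than 30 mm (distance of any of thermometer, bell, wedge, headphone_case from where it was at the start of the episode above 0.03 m).
It also fails if it takes over 72 s, if anything falls off the work surface, if the arm or the gripper's body presses on something with over 40 N, if the wrist force passes 120 N, or if a joint passes its speed limit or range.

## Working session

There is one attempt and no reset: what is moved stays moved. The work goes in short steps, Python scripts to look and compute and a shell command to move; the robot and the scene stay as the last step left them, time stands still between calls to the robot, and variables do not carry over. Pictures are saved under pics/ and viewed, and the job is handed in when it is done.

```bash
ls; mkdir -p pics; python3 - <<'E'
from rig import env
import cv2
s=env.observe();print(s)
for n in ["scene","side","wrist"]:
    m=env.camera_model(n);print(n,m)
    cv2.imwrite(f"pics/{n}0.png",env.get_image(n)[:,:,::-1])
E
```

```text
pics
{'time_s': 0.0, 'q': array([-7.57632172e+01,  2.18433294e+01,  7.43850635e+01, -1.97077712e-03,
        8.38578271e+01, -1.23366364e+01]), 'qvel': array([ 0.09367794,  0.08778613,  0.0512846 ,  0.00652745, -0.05427073,
       -0.03051415]), 'joint_efforts': array([ 1.12680500e-03, -4.48458552e+01, -2.31280106e+01, -1.14986615e-04,
        4.72998305e-03, -3.83332610e-05]), 'position': array([ 0.24595411, -0.49163893,  0.24468801]), 'tool_rot': array([[-4.03229300e-04,  8.94360266e-01,  4.47347238e-01],
       [ 1.45019528e-03,  4.47347327e-01, -8.94359137e-01],
       [-9.99998867e-01,  2.88109047e-04, -1.47738059e-03]]), 'ft_force': array([1.02450362, 0.08181707, 0.44004276]), 'wrist_torque': array([-0.00617905,  0.04024915,  0.00830707]), 'grip_width': 0.08528634739603036}
scene {'fx': 595.3702083091051, 'fy': 595.3702083091051, 'cx': 319.98024718287354, 'cy': 236.49379667160446, 'origin': array([1.12648082, 0.2132537 , 0.67371458]), 'orientation': array([[-0.04663983, -0.71683012,  0.69568622],
       [ 0.99890672, -0.03568344,  0.03020021],
       [ 0.00317606,  0.69633417,  0.71771069]])}
side {'fx': 552.6590530030218, 'fy': 552.6590530030218, 'cx': 313.66573419750335, 'cy': 235.42025166122534, 'origin': array([ 0.50956129, -0.37314457,  0.64201407]), 'orientation': array([[ 0.99474353,  0.08043022, -0.06337425],
       [-0.10115515,  0.67572867, -0.73017696],
       [-0.0159045 ,  0.73274944,  0.68031265]])}
wrist {'fx': 397.7191016888299, 'fy': 397.7191016888299, 'cx': 314.10622456890974, 'cy': 233.72289303246976, 'origin': array([ 0.31151925, -0.45805496,  0.37371551]), 'orientation': array([[ 4.47179813e-01,  8.55947252e-01,  2.59585277e-01],
       [-8.94443855e-01,  4.28139495e-01,  1.29099814e-01],
       [-6.36078316e-04, -2.89915287e-01,  9.57052100e-01]])}
```

View pics/scene0.png

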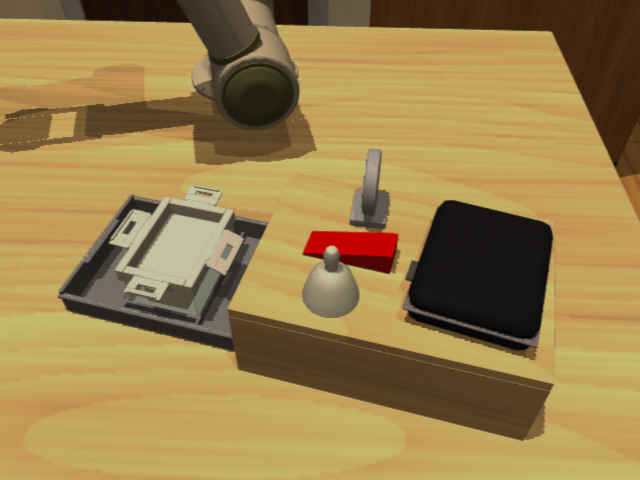

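View pics/side0.png

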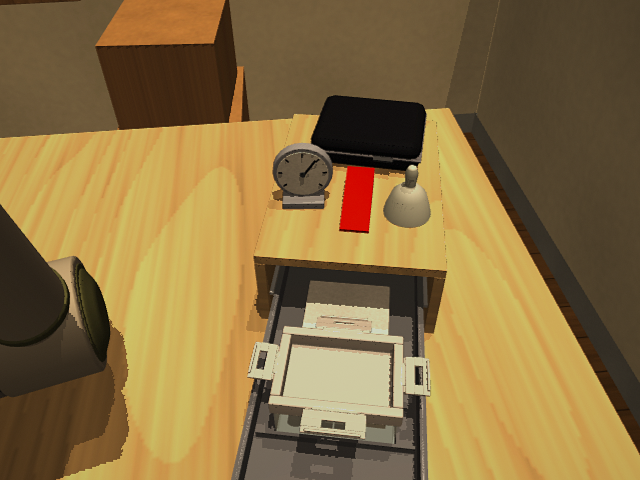

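View pics/wrist0.png

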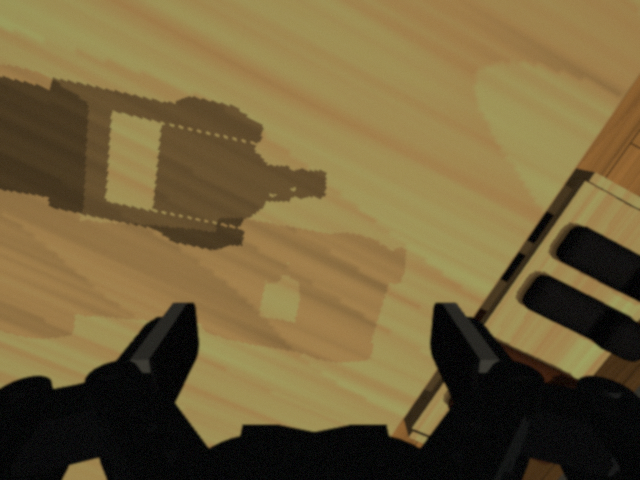

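The scene view has the lid at about (180,245) and the side view at about (340,370), with all four clips open. I'll enlarge both for the rim corners.

```bash
python3 - <<'E'
import cv2
a=cv2.imread("pics/side0.png")[290:480,230:450];cv2.imwrite("pics/side0c.png",cv2.resize(a,None,fx=3.1,fy=3.1,interpolation=cv2.INTER_CUBIC))
a=cv2.imread("pics/scene0.png")[175:345,50:280];cv2.imwrite("pics/scene0c.png",cv2.resize(a,None,fx=3.4,fy=3.4,interpolation=cv2.INTER_CUBIC))
E
```

```text
(no output)
```

View pics/side0c.png

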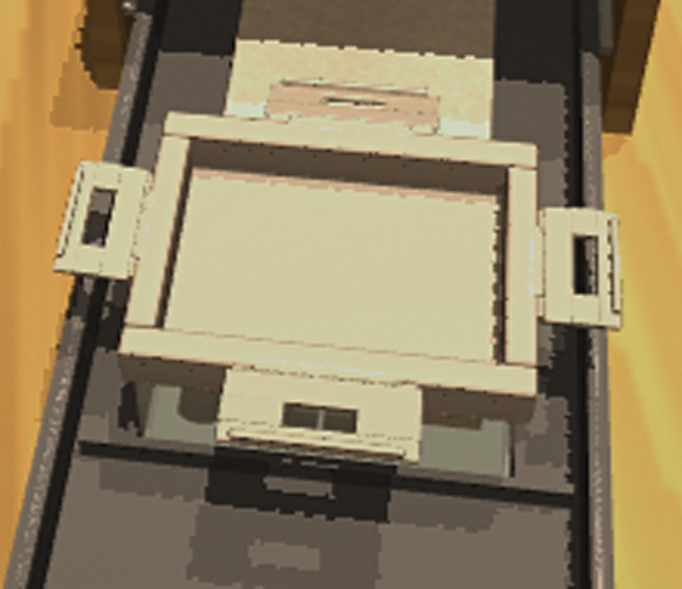

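View pics/scene0c.png

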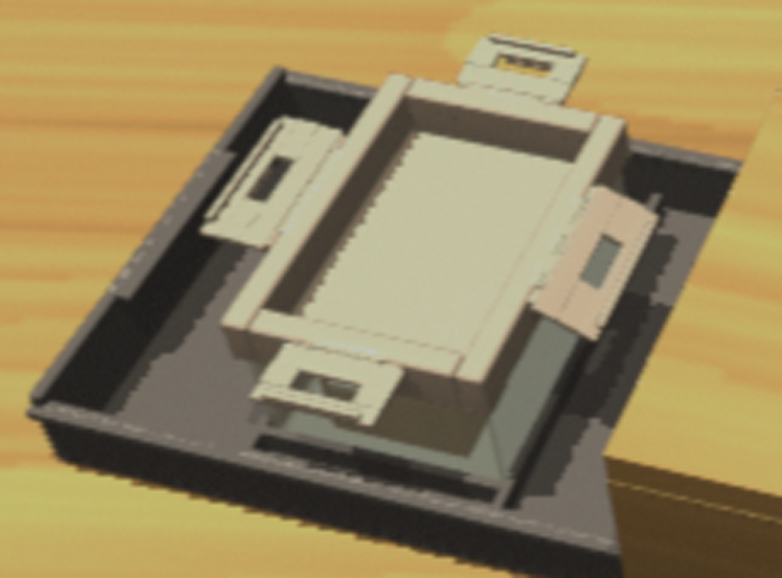

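```bash
cat > h.py <<'E'
import numpy as np
from rig import env
def ray(n,uv,m=None):
    m=m or env.camera_model(n)
    d=np.array([(uv[0]-m['cx'])/m['fx'],-(uv[1]-m['cy'])/m['fy'],-1.])
    return np.array(m['origin']),m['orientation']@d
def onz(n,uv,z,m=None):
    o,d=ray(n,uv,m); return o+d*(z-o[2])/d[2]
def proj(n,p,m=None):
    m=m or env.camera_model(n)
    c=m['orientation'].T@(np.array(p)-m['origin']); return np.array([m['cx']+m['fx']*c[0]/-c[2], m['cy']-m['fy']*c[1]/-c[2]])
E
python3 - <<'E'
from h import *
np.set_printoptions(precision=4,suppress=True)
S=np.array([[120,352],[535,395],[537,145],[167,113]])/3.1+[230,290]
C=np.array([[390,75],[222,325],[475,380],[630,120]])/3.4+[50,175]
for n,P in (("side",S),("scene",C)):
    p=np.array([onz(n,u,.085) for u in P])[:,:2]
    print(n,p,p.mean(0),[np.linalg.norm(p[i]-p[(i+1)%4]) for i in range(4)])
    ux=(p[1]+p[2]-p[0]-p[3]);uy=(p[2]+p[3]-p[0]-p[1])
    print(np.degrees(np.arctan2(ux[1],ux[0])),np.degrees(np.arctan2(-uy[0],uy[1])))
# tray front/ bookcase front edge
for u in [(258,257),(445,270)]: print(onz("side",u,.13))
print(onz("scene",(232,308),.13),onz("scene",(297,176),.13))
E
```

```text
side [[ 0.4836 -0.0441]
 [ 0.6283 -0.077 ]
 [ 0.6526  0.0289]
 [ 0.5071  0.0615]] [ 0.5679 -0.0077] [np.float64(0.14833300033550337), np.float64(0.10861991253021573), np.float64(0.14905281170654577), np.float64(0.10813497063129146)]
-12.725158017361597 -12.746374558923062
scene [[ 0.4865 -0.0433]
 [ 0.6309 -0.0751]
 [ 0.6531  0.0271]
 [ 0.5094  0.0644]] [ 0.57   -0.0067] [np.float64(0.1479142779715007), np.float64(0.10454834226701384), np.float64(0.14840827497020415), np.float64(0.11014980565770863)]
-13.472153846026119 -12.130743935294474
[0.4806 0.1437 0.13  ]
[0.7163 0.0925 0.13  ]
[0.7178 0.0956 0.13  ] [0.4822 0.1524 0.13  ]
```

```bash
cat >> h.py <<'E'
import json
C=np.array([.569,-.007]); A=np.radians(-12.7)
def lid(x,y,C=C,A=A):
    return C+np.array([np.cos(A)*x-np.sin(A)*y,np.sin(A)*x+np.cos(A)*y])
def move(x,y,ztcp,zang,C=C,A=A):
    "target in lid coords, tcp height, tool z angle in degrees in lid frame"
    s=env.observe();R=s['tool_rot']
    p=np.r_[lid(x,y,C,A),ztcp]
    d=R.T@(p-s['position'])
    cur=np.arctan2(R[1,2],R[0,2]); t=np.radians(zang)+A
    yaw=-(t-cur); yaw=(yaw+np.pi)%(2*np.pi)-np.pi
    print("target",p.round(4),"rows d",d.round(4),"yaw",round(yaw,4),"tilt",R[:,0].round(4))
E
python3 -c "
from h import *
move(-30,0,.245,0) if 0 else move(-.0,-.02,.245,0)"
```

```text
target [ 0.5646 -0.0265  0.245 ] rows d [ 3.000e-04  4.931e-01 -2.735e-01] yaw -0.8853 tilt [-3.e-04  1.e-03 -1.e+00]
```

```bash
python3 -m jog '[[0,0,0.493,-0.2735,-0.885],[0,0,0.493,-0.2735,-0.885],[0,0,0.493,-0.2735,-0.885],[0,0,0.493,-0.2735,-0.885],[0,0,0.493,-0.2735,-0.885],[0,0,0.493,-0.2735,-0.885],[0,0,0.493,-0.2735,-0.885],[0,0,0.493,-0.2735,-0.885],[0,0,0.493,-0.2735,-0.885],[0,0,0.493,-0.2735,-0.885],[0,0,0.493,-0.2735,-0.885],[0,0,0.493,-0.2735,-0.885],[0,0,0.493,-0.2735,-0.885],[0,0,0.493,-0.2735,-0.885],[0,0,0.493,-0.2735,-0.885],[0,0,0.493,-0.2735,-0.885],[0,0,0.493,-0.2735,-0.885],[0,0,0.493,-0.2735,-0.885]]' 60
python3 - <<'E'
from h import *
import cv2
s=env.observe();print(s['time_s'],s['position'],s['grip_width'],s['qvel'].round(2),s['ft_force'])
cv2.imwrite("pics/w1.png",env.get_image("wrist")[:,:,::-1])
E
```

```text
time_s: 1.95
position: [0.5644, -0.0273, 0.2455]
tool_rot: [[0.0, 0.221, 0.975], [-0.0, 0.975, -0.221], [-1.0, -0.0, 0.0]]
ft_force: [-0.8, 0.2, -0.0]
grip_width: 0.0426
1.95 [ 0.56444181 -0.027258    0.24546141] 0.042589918264467896 [ 0.31  0.18 -0.06  0.03 -0.07  0.03] [-0.83985687  0.19726319 -0.01146094]
```

View pics/w1.png

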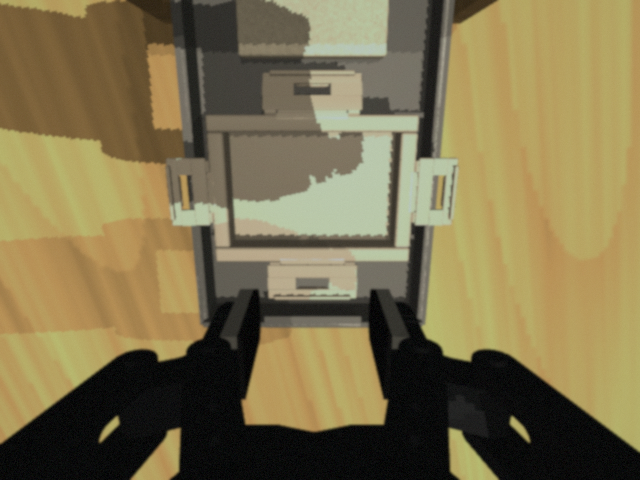

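Wrist view, squarely over the lid: outer rim corners are at about (206,115), (419,115), (409,261), (216,261), and all the clips are open.

```bash
python3 - <<'E'
from h import *
import cv2
a=cv2.imread("pics/w1.png")[60:320,160:470];cv2.imwrite("pics/w1c.png",cv2.resize(a,None,fx=2.3,fy=2.3,interpolation=cv2.INTER_CUBIC))
np.set_printoptions(precision=4,suppress=True)
m=env.camera_model("wrist")
p=np.array([onz("wrist",u,.085,m) for u in [(206,115),(419,115),(409,261),(216,261)]])[:,:2]
print(p,p.mean(0),[np.linalg.norm(p[i]-p[(i+1)%4]) for i in range(4)])
d=p[1]+p[2]-p[0]-p[3];print(np.degrees(np.arctan2(d[1],d[0])))
E
```

```text
[[ 0.5065  0.061 ]
 [ 0.6513  0.0282]
 [ 0.6278 -0.0779]
 [ 0.4817 -0.0448]] [ 0.5668 -0.0084] [np.float64(0.1484814704425358), np.float64(0.10864342837538184), np.float64(0.14985951478139828), np.float64(0.1086212746748299)]
-12.769914509899227
```

View pics/w1c.png

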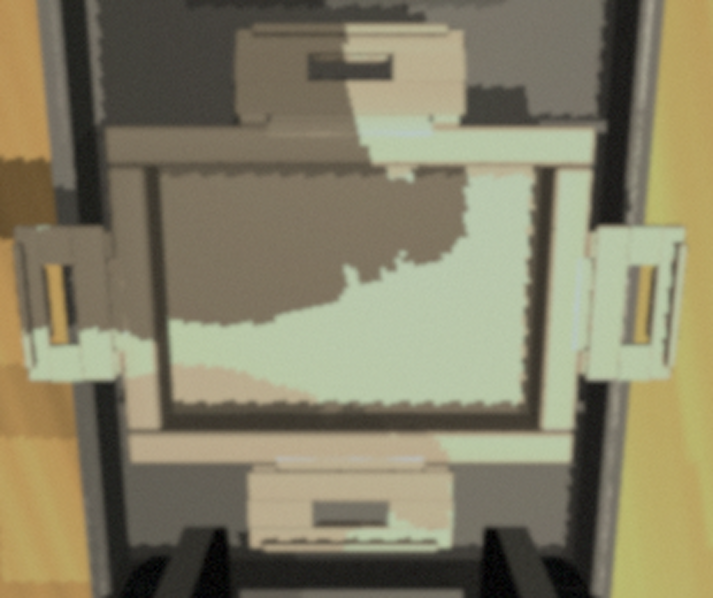

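```bash
sed -i 's/^C=.*/C=np.array([.568,-.0078]); A=np.radians(-12.75)/' h.py; python3 -c "
from h import *
move(-.07175,0,.082,0)"
```

```text
target [0.498 0.008 0.082] rows d [ 0.1634  0.0196 -0.0726] yaw -0.0001 tilt [ 0. -0. -1.]
```

```bash
python3 -m jog '[[-0.3,0.05,0.0195,-0.0726,0],[-0.3,0.1,0.0195,-0.0726,0],[-0.3,0.11,0.0195,-0.0726,0],[-0.3,0.11,0.0195,-0.0726,0],[-0.3,0.11,0.0195,-0.0726,0]]' 60
python3 -c "
from h import *
move(-.07175,0,.082,0);import cv2
cv2.imwrite('pics/w2.png',env.get_image('wrist')[:,:,::-1]);cv2.imwrite('pics/s2.png',env.get_image('side')[:,:,::-1])"
```

```text
time_s: 2.5
position: [0.4991, 0.0079, 0.1364]
tool_rot: [[0.001, 0.22, 0.975], [-0.0, 0.975, -0.22], [-1.0, -0.0, 0.001]]
ft_force: [0.6, -0.7, -0.7]
grip_width: 0.0299
target [0.498 0.008 0.082] rows d [ 0.0544 -0.0001 -0.0012] yaw 0.0005 tilt [ 1.2e-03 -3.0e-04 -1.0e+00]
```

View pics/w2.png

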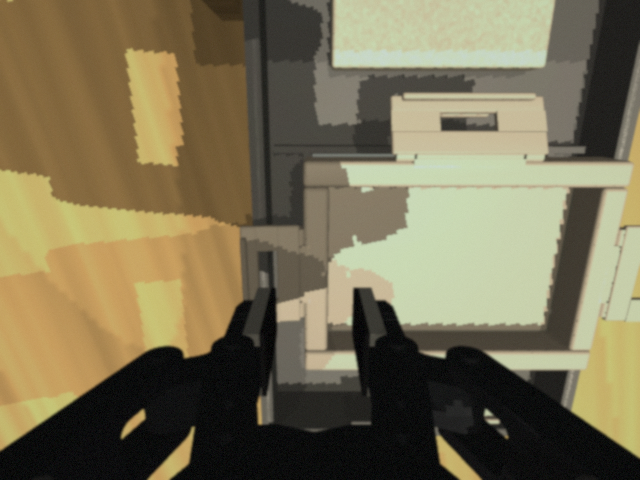

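View pics/s2.png

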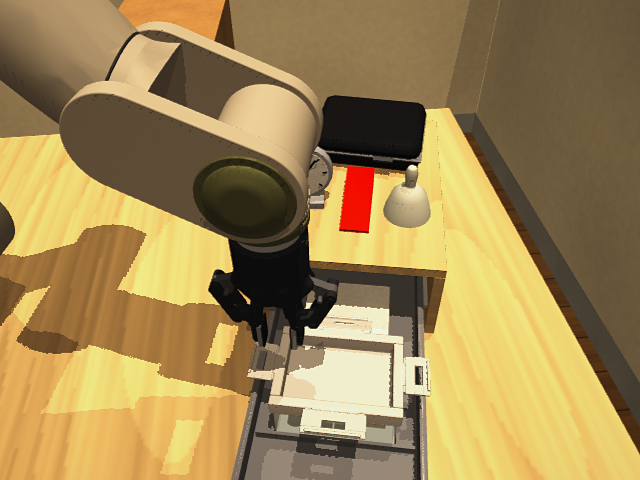

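The fingers straddle the near rim: pads at columns 275 and 353, rim at 305–328. Descending next.

```bash
python3 -m jog '[[-0.3,0.015,0,-0.001,0],[-0.3,0.03,0,-0.001,0],[-0.3,0.04,0,-0.001,0],[-0.3,0.047,0,-0.001,0],[-0.3,0.054,0,-0.001,0],[-0.3,0.054,0,-0.001,0]]' 60
python3 -c "
from h import *
move(-.07175,0,.082,0);import cv2
cv2.imwrite('pics/w3.png',env.get_image('wrist')[:,:,::-1]);cv2.imwrite('pics/s3.png',env.get_image('side')[:,:,::-1])"
```

```text
time_s: 3.2
position: [0.4972, 0.0084, 0.081]
tool_rot: [[-0.0, 0.22, 0.975], [0.0, 0.975, -0.22], [-1.0, 0.0, -0.0]]
ft_force: [-0.6, 0.0, 0.2]
grip_width: 0.0296
target [0.498 0.008 0.082] rows d [-0.001  -0.0002  0.0009] yaw 0.0004 tilt [-4.e-04  1.e-04 -1.e+00]
```

View pics/w3.png

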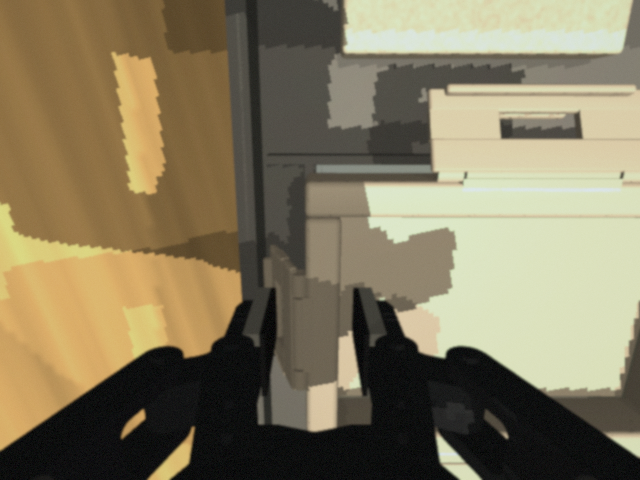

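The flap is folded down between the outer pad and the rim, so now the squeeze.

```bash
python3 -m jog '[[-0.5,0,0,0,0],[-0.7,0,0,0,0],[-1,0,0,0,0],[-1,0,0,0,0],[-1,0,0,0,0],[-1,0,0,0,0]]' 60
```

```text
time_s: 3.9
position: [0.4974, 0.0084, 0.0817]
tool_rot: [[0.001, 0.22, 0.975], [-0.0, 0.975, -0.22], [-1.0, 0.0, 0.001]]
ft_force: [0.9, 0.9, 4.2]
grip_width: 0.0153
```

```bash
python3 -m jog '[[-0.3,0,0,0,0],[-0.3,0,0,0,0],[-0.3,-0.03,0,0,0],[-0.3,-0.06,0,0,0],[-0.3,-0.06,0,0,0]]' 60
python3 -c "
from h import *
move(.07175,0,.142,0);import cv2
cv2.imwrite('pics/w4.png',env.get_image('wrist')[:,:,::-1]);cv2.imwrite('pics/s4.png',env.get_image('side')[:,:,::-1])"
```

```text
time_s: 4.4
position: [0.4985, 0.0083, 0.1444]
tool_rot: [[0.006, 0.22, 0.975], [-0.001, 0.976, -0.22], [-1.0, 0.0, 0.006]]
ft_force: [-0.0, -0.8, -0.5]
grip_width: 0.0296
target [ 0.638  -0.0236  0.142 ] rows d [ 0.0033 -0.0004  0.1431] yaw 0.0007 tilt [ 0.0061 -0.0014 -1.    ]
```

View pics/w4.png

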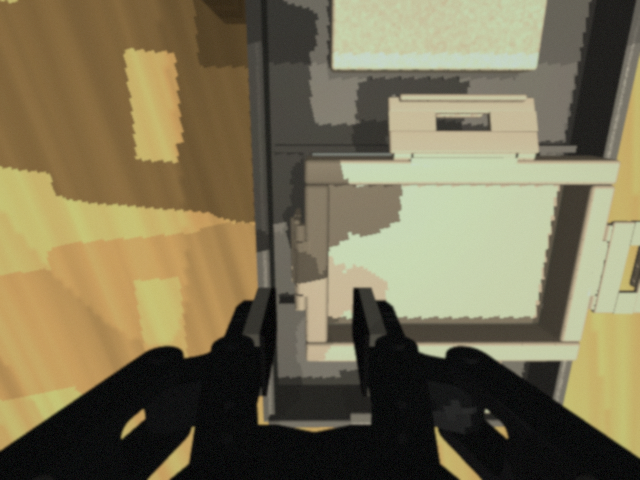

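The near flap hangs straight down at about (298,260), so that clip is shut. Far clip next.

```bash
python3 -m jog '[[-0.3,0,0,0.05,0],[-0.3,0,0,0.1,0],[-0.3,0,0,0.1435,0],[-0.3,0,0,0.1435,0],[-0.3,0.02,0,0.1435,0],[-0.3,0.02,0,0.1435,0]]' 60
python3 -c "
from h import *
move(.07175,0,.082,0);import cv2
cv2.imwrite('pics/w5.png',env.get_image('wrist')[:,:,::-1])"
```

```text
time_s: 5.1
position: [0.6351, -0.0227, 0.1176]
tool_rot: [[-0.007, 0.22, 0.975], [0.002, 0.975, -0.22], [-1.0, -0.0, -0.007]]
ft_force: [-0.2, -0.4, -0.0]
grip_width: 0.0298
target [ 0.638  -0.0236  0.082 ] rows d [ 0.0355 -0.0003  0.0033] yaw 0.0005 tilt [-0.0073  0.0016 -1.    ]
```

View pics/w5.png

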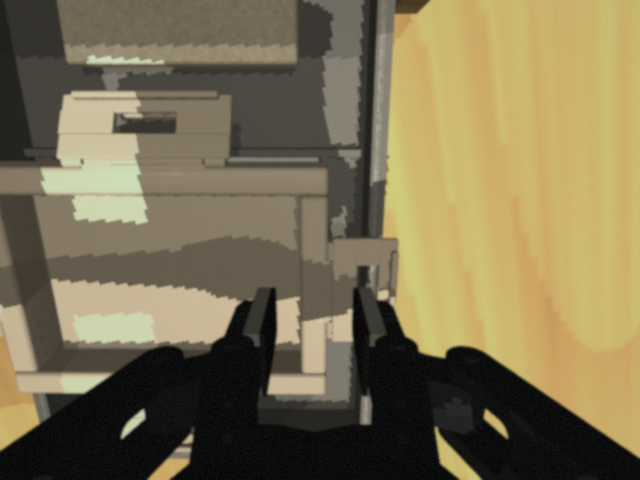

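```bash
python3 -m jog '[[-0.3,0.0,0,0,0],[-0.3,0.01,0,0,0],[-0.3,0.02,0,0.0,0],[-0.3,0.03,0,0.0,0],[-0.3,0.041,0,0.0,0],[-0.3,0.041,0,0.0,0],[-0.3,0.041,0,0.0,0]]' 60
python3 -c "
from h import *
move(.07175,0,.082,0);import cv2
cv2.imwrite('pics/w6.png',env.get_image('wrist')[:,:,::-1])"
```

```text
time_s: 5.85
position: [0.6369, -0.0231, 0.0799]
tool_rot: [[-0.001, 0.22, 0.975], [0.0, 0.975, -0.22], [-1.0, -0.0, -0.001]]
ft_force: [-0.3, -0.1, 0.1]
grip_width: 0.0298
target [ 0.638  -0.0236  0.082 ] rows d [-0.0021 -0.0003  0.0012] yaw 0.0005 tilt [-1.1e-03  2.0e-04 -1.0e+00]
```

View pics/w6.png

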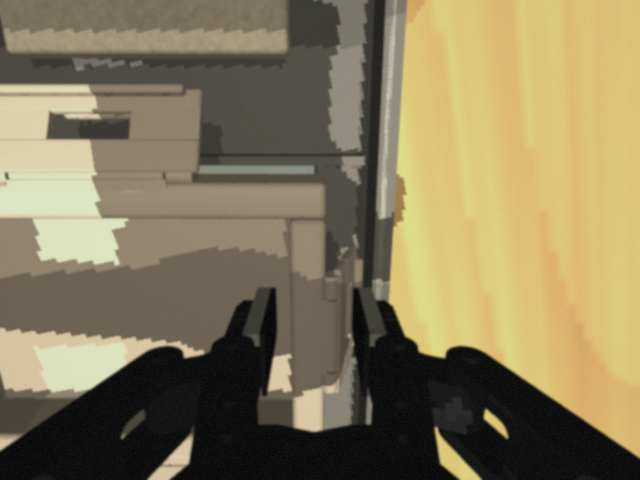

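The flap is folded down at column ~345, beside the outer pad. Squeezing now.

```bash
python3 -m jog '[[-0.5,-0.001,0,0.001,0],[-0.7,-0.001,0,0.001,0],[-1,-0.001,0,0.001,0],[-1,-0.001,0,0.001,0],[-1,-0.001,0,0.001,0],[-1,-0.001,0,0.001,0]]' 60
python3 -m jog '[[-0.3,0,0,0,0],[-0.3,0,0,0,0],[-0.3,-0.03,0,0,0],[-0.3,-0.06,0,0,0],[-0.3,-0.06,0,0,0]]' 60
python3 -c "
from h import *
move(0,-.05175,.142,-90);import cv2
cv2.imwrite('pics/w7.png',env.get_image('wrist')[:,:,::-1])"
```

```text
time_s: 6.5
position: [0.6371, -0.0231, 0.0821]
tool_rot: [[-0.002, 0.22, 0.975], [0.0, 0.975, -0.22], [-1.0, -0.0, -0.002]]
ft_force: [-6.1, 0.9, 6.5]
grip_width: 0.0154
time_s: 7.0
position: [0.6399, -0.0237, 0.1457]
tool_rot: [[0.008, 0.22, 0.975], [-0.002, 0.975, -0.22], [-1.0, 0.0, 0.008]]
ft_force: [0.4, 0.4, -0.2]
grip_width: 0.0298
target [ 0.5566 -0.0583  0.142 ] rows d [ 0.0031 -0.0521 -0.0736] yaw 1.5714 tilt [ 0.0079 -0.0017 -1.    ]
```

View pics/w7.png

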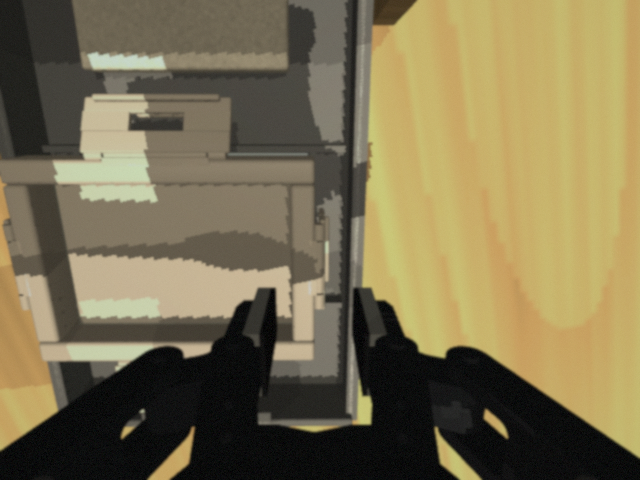

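Near and far both hang shut. Rotating for the front clip.

```bash
python3 -m jog '[[-0.3,0,-0.052,-0.0725,1.571],[-0.3,0,-0.052,-0.0725,1.571],[-0.3,0,-0.052,-0.0725,1.571],[-0.3,0,-0.052,-0.0725,1.571],[-0.3,0,-0.052,-0.0725,1.571],[-0.3,0,-0.052,-0.0725,1.571],[-0.3,0,-0.052,-0.0725,1.571],[-0.3,0,-0.052,-0.0725,1.571],[-0.3,0,-0.052,-0.0725,1.571],[-0.3,0,-0.052,-0.0725,1.571],[-0.3,0,-0.052,-0.0725,1.571],[-0.3,0,-0.052,-0.0725,1.571],[-0.3,0,-0.052,-0.0725,1.571]]' 60
python3 -c "
from h import *
move(0,-.05175,.082,-90);import cv2
cv2.imwrite('pics/w8.png',env.get_image('wrist')[:,:,::-1])"
```

```text
time_s: 8.35
position: [0.5557, -0.058, 0.1407]
tool_rot: [[-0.001, 0.976, -0.218], [0.0, -0.218, -0.976], [-1.0, -0.001, -0.0]]
ft_force: [0.8, -0.4, -0.1]
grip_width: 0.0299
target [ 0.5566 -0.0583  0.082 ] rows d [0.0587 0.001  0.0001] yaw 0.0024 tilt [-1.e-03  3.e-04 -1.e+00]
```

View pics/w8.png

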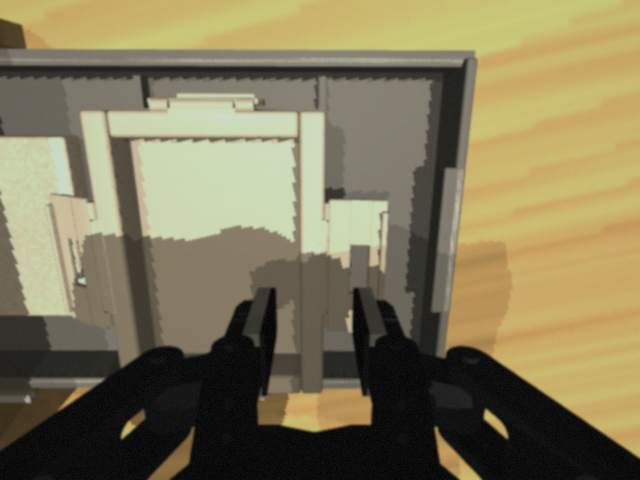

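```bash
python3 -m jog '[[-0.3,0.02,0,0.001,0],[-0.3,0.03,0,0.001,0],[-0.3,0.04,0,0.001,0],[-0.3,0.05,0,0.001,0],[-0.3,0.059,0,0.001,0],[-0.3,0.059,0,0.001,0],[-0.3,0.059,0,0.001,0]]' 60
python3 -c "
from h import *
move(0,-.05175,.082,-90);import cv2
cv2.imwrite('pics/w9.png',env.get_image('wrist')[:,:,::-1])"
```

```text
time_s: 9.1
position: [0.5557, -0.059, 0.0823]
tool_rot: [[-0.0, 0.975, -0.22], [0.0, -0.22, -0.975], [-1.0, -0.0, -0.0]]
ft_force: [0.3, 0.2, -0.3]
grip_width: 0.0297
target [ 0.5566 -0.0583  0.082 ] rows d [ 0.0003  0.0007 -0.0009] yaw 0.0005 tilt [-1.e-04  1.e-04 -1.e+00]
```

View pics/w9.png

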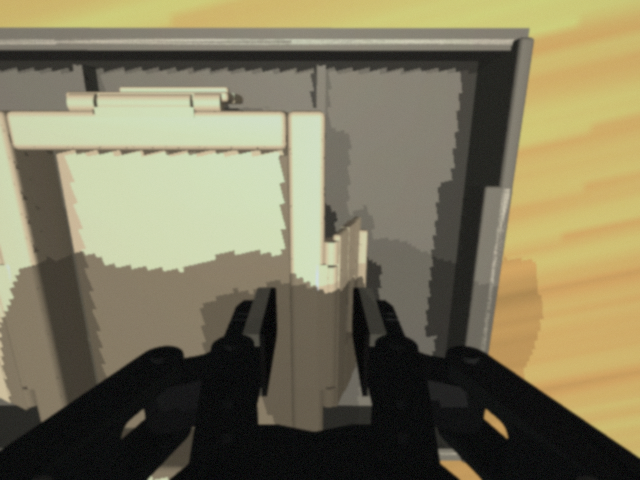

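The front flap is folded down inside the outer pad, at column ~345. Squeezing next.

```bash
python3 -m jog '[[-0.5,0,0,0,0],[-0.7,0,0,0,0],[-1,0,0,0,0],[-1,0,0,0,0],[-1,0,0,0,0],[-1,0,0,0,0]]' 60
python3 -m jog '[[-0.3,0,0,0,0],[-0.3,0,0,0,0],[-0.3,-0.03,0,0,0],[-0.3,-0.06,0,0,0],[-0.3,-0.06,0,0,0],[-0.3,-0.06,0,0,0]]' 60
python3 -c "
from h import *
move(0,.05175,.142,-90);import cv2
cv2.imwrite('pics/w10.png',env.get_image('wrist')[:,:,::-1])"
```

```text
time_s: 9.75
position: [0.5559, -0.0591, 0.0831]
tool_rot: [[0.001, 0.975, -0.22], [-0.0, -0.22, -0.975], [-1.0, 0.001, 0.0]]
ft_force: [-1.7, -0.0, 6.4]
grip_width: 0.0156
time_s: 10.35
position: [0.5557, -0.059, 0.1424]
tool_rot: [[0.001, 0.975, -0.22], [-0.0, -0.22, -0.975], [-1.0, 0.001, 0.0]]
ft_force: [0.2, 1.4, -0.3]
grip_width: 0.0301
target [0.5794 0.0427 0.142 ] rows d [ 0.0004  0.0008 -0.1044] yaw 0.0003 tilt [ 7.e-04 -1.e-04 -1.e+00]
```

View pics/w10.png

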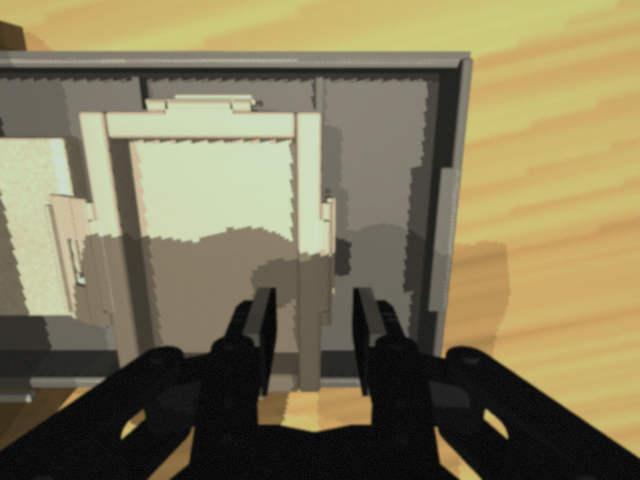

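The front clip is shut. Back clip next.

```bash
python3 -m jog '[[-0.3,0,0,-0.05,0],[-0.3,0,0,-0.1,0],[-0.3,0,0,-0.1035,0],[-0.3,0,0,-0.1035,0],[-0.3,0,0,-0.1035,0],[-0.3,0.02,0,-0.1035,0],[-0.3,0.02,0,-0.1035,0]]' 60
python3 -c "
from h import *
move(0,.0512,.082,-90);import cv2
cv2.imwrite('pics/w11.png',env.get_image('wrist')[:,:,::-1])"
```

```text
time_s: 11.1
position: [0.5772, 0.0406, 0.1202]
tool_rot: [[-0.005, 0.975, -0.222], [0.0, -0.222, -0.975], [-1.0, -0.005, 0.001]]
ft_force: [-0.3, 0.6, 0.8]
grip_width: 0.0295
target [0.5793 0.0421 0.082 ] rows d [ 0.0382  0.0019 -0.002 ] yaw -0.0017 tilt [-4.7e-03  5.0e-04 -1.0e+00]
```

View pics/w11.png

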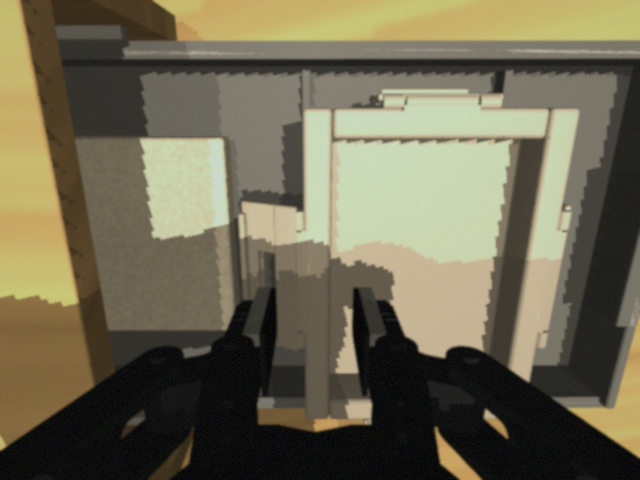

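```bash
python3 -m jog '[[-0.3,0.01,0,-0.0005,0],[-0.3,0.02,0,-0.0005,0],[-0.3,0.03,0,-0.0005,0],[-0.3,0.039,0,-0.0005,0],[-0.3,0.039,0,-0.0005,0],[-0.3,0.039,0,-0.0005,0]]' 60
python3 -c "
from h import *
move(0,.0512,.082,-90);import cv2
cv2.imwrite('pics/w12.png',env.get_image('wrist')[:,:,::-1])"
```

```text
time_s: 11.75
position: [0.5786, 0.0424, 0.0831]
tool_rot: [[-0.0, 0.975, -0.22], [-0.0, -0.22, -0.975], [-1.0, -0.0, 0.0]]
ft_force: [0.3, -0.0, 0.3]
grip_width: 0.0299
target [0.5793 0.0421 0.082 ] rows d [0.0011 0.0008 0.0001] yaw 0.0004 tilt [-4.e-04 -0.e+00 -1.e+00]
```

View pics/w12.png

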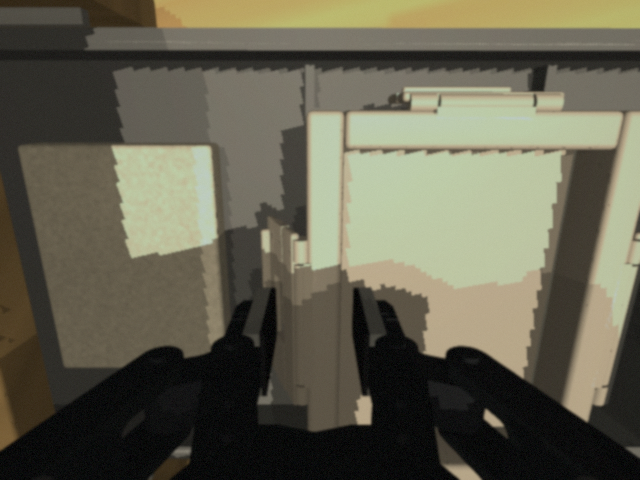

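The back flap is folded inside the outer pad, at column ~280. Squeezing, then lifting.

```bash
python3 -m jog '[[-0.5,0,0,0,0],[-0.7,0,0,0,0],[-1,0,0,0,0],[-1,0,0,0,0],[-1,0,0,0,0],[-1,0,0,0,0]]' 60
python3 -m jog '[[-0.3,0,0,0,0],[-0.3,0,0,0,0],[-0.3,-0.03,0,0,0],[-0.3,-0.06,0,0,0],[-0.3,-0.1,0,0,0],[-0.3,-0.1,0,0.05,0],[-0.3,-0.1,0,0.05,0],[-0.3,-0.1,0,0.05,0]]' 60
python3 -c "
from h import *
move(0,-.175,.18,-90);import cv2
cv2.imwrite('pics/w13.png',env.get_image('wrist')[:,:,::-1])"
```

```text
time_s: 12.4
position: [0.5788, 0.0424, 0.0841]
tool_rot: [[0.001, 0.975, -0.221], [0.0, -0.221, -0.975], [-1.0, 0.001, -0.0]]
ft_force: [-1.8, 0.6, 5.9]
grip_width: 0.0153
time_s: 13.2
position: [0.5673, -0.0071, 0.1831]
tool_rot: [[-0.0, 0.975, -0.222], [0.0, -0.222, -0.975], [-1.0, -0.001, -0.0]]
ft_force: [0.2, 1.5, -1.0]
grip_width: 0.0296
target [ 0.5294 -0.1785  0.18  ] rows d [0.0031 0.0011 0.1755] yaw -0.0016 tilt [-5.e-04  2.e-04 -1.e+00]
```

View pics/w13.png

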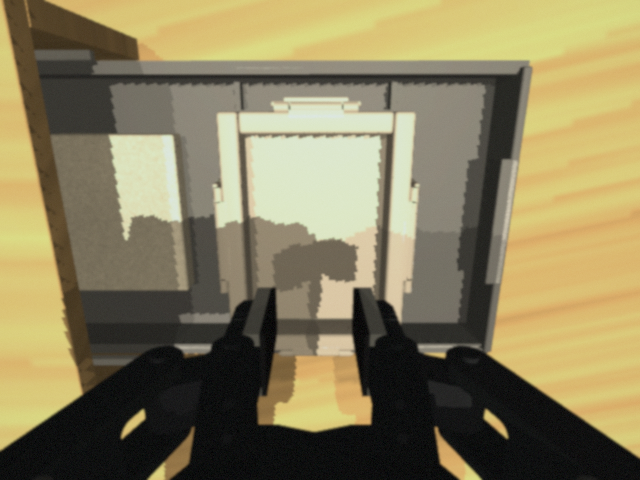

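```bash
python3 -m jog '[[-1,0,0,0.05,0],[-1,0,0,0.1,0],[-1,0,0,0.15,0],[-1,0,0,0.19,0],[-1,0,0,0.19,0],[-1,0,0,0.19,0],[-1,0,0,0.19,0]]' 60
python3 -c "
from h import *
import cv2
a=env.get_image('scene')[:,:,::-1][165:345,50:280];b=env.get_image('side')[:,:,::-1][290:480,230:450]
cv2.imwrite('pics/sc14.png',cv2.resize(a,None,fx=3.3,fy=3.3,interpolation=2));cv2.imwrite('pics/sd14.png',cv2.resize(b,None,fx=3.1,fy=3.1,interpolation=2));move(0,-.165,.04,-90)"
```

```text
time_s: 13.95
position: [0.526, -0.1904, 0.183]
tool_rot: [[-0.001, 0.976, -0.219], [0.001, -0.219, -0.976], [-1.0, -0.001, -0.001]]
ft_force: [0.7, -0.5, -0.7]
grip_width: -0.0003
target [ 0.5316 -0.1687  0.04  ] rows d [ 0.1432  0.0007 -0.0222] yaw 0.0024 tilt [-2.e-04  3.e-04 -1.e+00]
```

View pics/sc14.png

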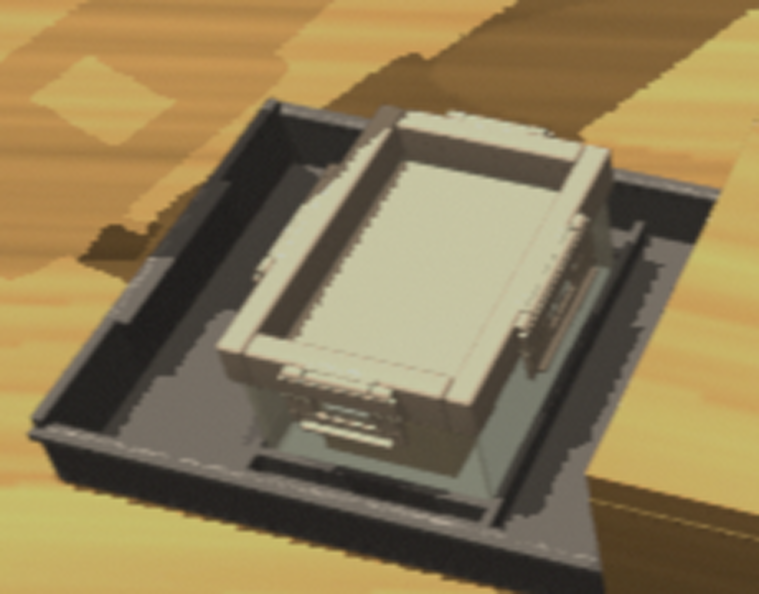

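View pics/sd14.png

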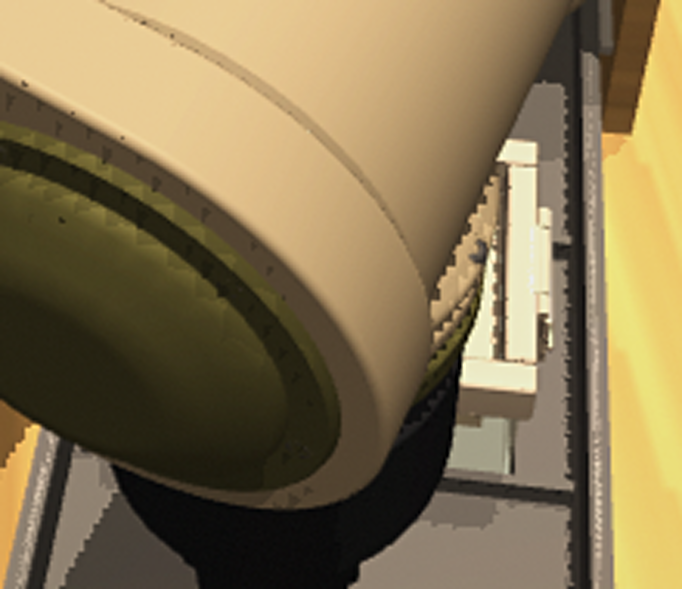

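All four flaps hang flat against the box. Descending in front of the tray wall.

```bash
python3 -m jog '[[-1,0.05,0,0,0],[-1,0.1,0,0,0],[-1,0.145,0,0,0],[-1,0.145,0,0,0],[-1,0.145,0,-0.02,0],[-1,0.145,0,-0.03,0],[-1,0.145,0,-0.04,0],[-1,0.145,0,-0.05,0],[-1,0.145,0,-0.06,0],[-1,0.145,0,-0.06,0]]' 60
python3 -c "
from h import *
import cv2
cv2.imwrite('pics/w15.png',env.get_image('wrist')[:,:,::-1]);move(0,.06,.04,-90)"
```

```text
time_s: 15.05
position: [0.5391, -0.1319, 0.0387]
tool_rot: [[0.0, 0.976, -0.219], [0.0, -0.219, -0.976], [-1.0, 0.0, -0.0]]
ft_force: [-0.4, -0.4, -0.4]
grip_width: -0.0
target [0.5812 0.0507 0.04  ] rows d [-0.0015  0.001  -0.188 ] yaw 0.0012 tilt [-1.e-04  3.e-04 -1.e+00]
```

View pics/w15.png

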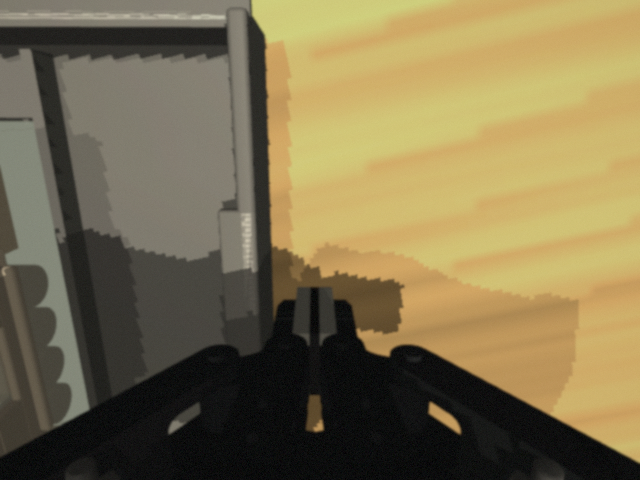

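The closed fingers are just in front of the wall. Pushing.

```bash
python3 -m jog '[[-1,0,0,-0.01,0],[-1,0,0,-0.02,0],[-1,0,0,-0.03,0],[-1,0,0,-0.042,0],[-1,0,0,-0.054,0],[-1,0,0,-0.066,0],[-1,0,0,-0.078,0],[-1,0,0,-0.09,0],[-1,0,0,-0.102,0],[-1,0,0,-0.114,0],[-1,0,0,-0.126,0],[-1,0,0,-0.138,0],[-1,0,0,-0.15,0],[-1,0,0,-0.16,0],[-1,0,0,-0.16,0],[-1,0,0,-0.16,0]]' 60
python3 -c "
from h import *
import cv2
cv2.imwrite('pics/w16.png',env.get_image('wrist')[:,:,::-1]);cv2.imwrite('pics/sc16.png',env.get_image('scene')[:,:,::-1]);move(0,.06,.04,-90)"
```

```text
time_s: 16.7
position: [0.574, 0.0232, 0.0382]
tool_rot: [[-0.001, 0.976, -0.22], [0.0, -0.22, -0.976], [-1.0, -0.001, -0.0]]
ft_force: [0.1, -0.5, -1.0]
grip_width: -0.0002
target [0.5812 0.0507 0.04  ] rows d [-0.0017  0.0009 -0.0289] yaw -0.0 tilt [-3.e-04  2.e-04 -1.e+00]
```

View pics/sc16.png

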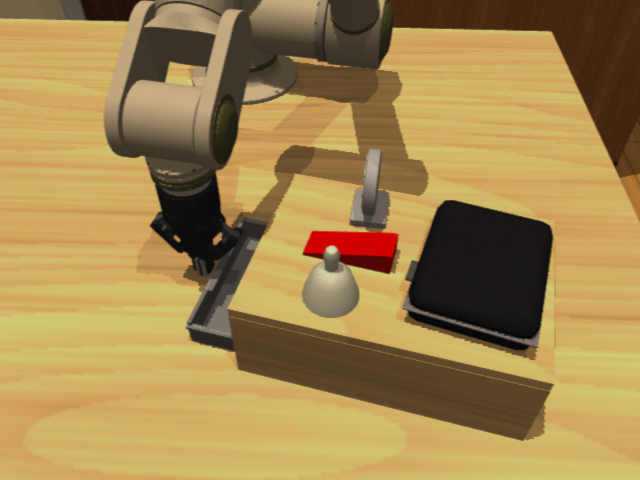

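View pics/w16.png

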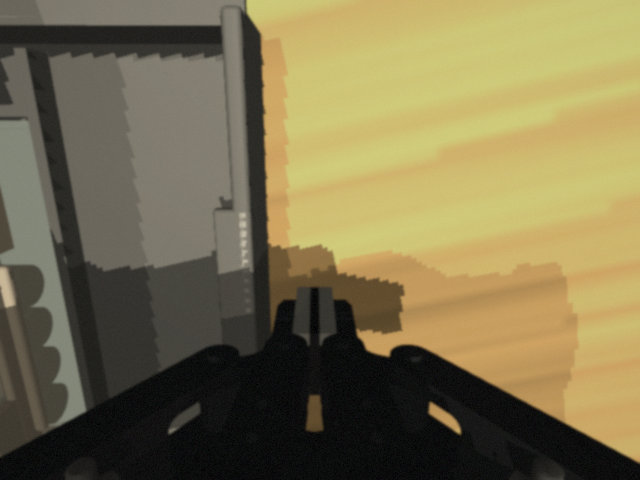

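```bash
python3 -m jog '[[-1,0,0,-0.006,0],[-1,0,0,-0.012,0],[-1,0,0,-0.018,0],[-1,0,0,-0.022,0],[-1,0,0,-0.025,0],[-1,0,0,-0.025,0],[-1,0,0,-0.025,0]]' 60
python3 -m jog '[[-1,0,0,-0.002,0],[-1,0,0,-0.004,0],[-1,0,0,-0.004,0]]' 60
python3 -m jog '[[-1,0,0,-0.002,0],[-1,0,0,-0.004,0],[-1,0,0,-0.004,0]]' 60
```

```text
time_s: 17.5
position: [0.5796, 0.0474, 0.0383]
tool_rot: [[-0.0, 0.975, -0.22], [0.0, -0.22, -0.975], [-1.0, -0.0, -0.0]]
ft_force: [-0.4, 0.1, 0.5]
grip_width: 0.0003
time_s: 17.8
position: [0.5802, 0.0495, 0.0383]
tool_rot: [[-0.002, 0.975, -0.22], [-0.003, -0.22, -0.975], [-1.0, -0.001, 0.003]]
ft_force: [-3.2, -11.4, 1.8]
grip_width: -0.0001
time_s: 18.1
position: [0.5803, 0.0498, 0.0384]
tool_rot: [[-0.004, 0.975, -0.22], [-0.009, -0.22, -0.975], [-1.0, -0.002, 0.01]]
ft_force: [-9.5, -32.0, 4.4]
grip_width: 0.0001
```

The push stalled at ~33 N with the wall about 55 mm in front of the bookcase, so the tray is at its stop. Backing off and checking.

```bash
python3 -m jog '[[-1,0,0,0.006,0],[-1,0,0,0.02,0],[-1,0,0,0.05,0],[-1,0,0,0.08,0],[-1,-0.05,0,0.1,0],[-1,-0.1,0,0.1,0],[-1,-0.15,0,0.1,0],[-1,-0.2,0,0.1,0],[-1,-0.2,-0.05,0.15,0],[-1,-0.2,-0.1,0.2,0],[-1,-0.2,-0.15,0.25,0],[-1,-0.2,-0.15,0.25,0],[-1,-0.2,-0.15,0.25,0]]' 60
python3 -c "
from h import *
import cv2
cv2.imwrite('pics/sc17.png',env.get_image('scene')[:,:,::-1]);cv2.imwrite('pics/sd17.png',env.get_image('side')[:,:,::-1]);print(env.observe()['ft_force'])"
```

```text
time_s: 19.4
position: [0.377, -0.157, 0.2385]
tool_rot: [[-0.0, 0.975, -0.223], [-0.0, -0.223, -0.975], [-1.0, -0.0, 0.0]]
ft_force: [0.8, 0.4, 1.1]
grip_width: -0.0001
[ 0.41953743 -0.21295036  0.32267802]
```

View pics/sc17.png

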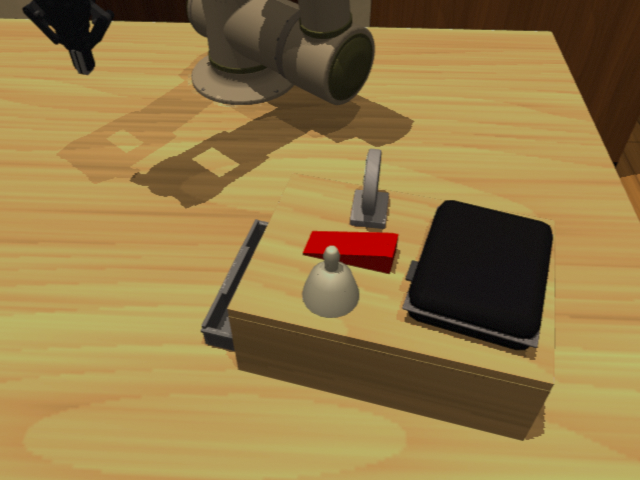

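View pics/sd17.png

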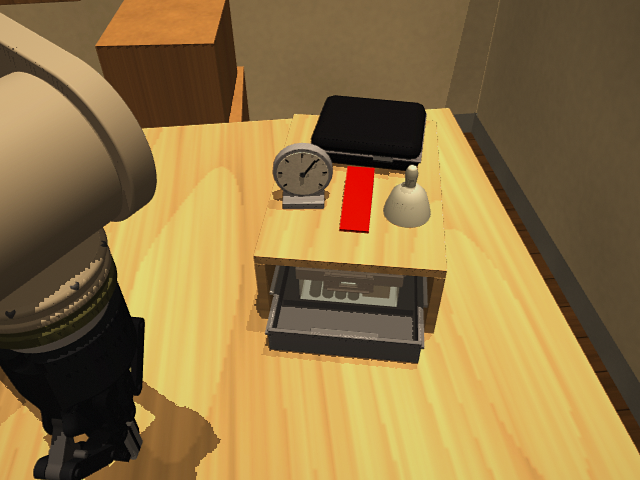

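```bash
python3 -c "
from h import *
e=[onz('side',u,.13)[:2] for u in [(257,257),(446,270)]]
w=[onz('side',u,.046)[:2] for u in [(268,333),(423,347)]]
w2=[onz('scene',u,.046)[:2] for u in [(260,222),(204,331)]]
n=np.array([-np.sin(A),np.cos(A)])
print([float(n@(np.mean(e,0)-q)) for q in w+w2])
import cv2
b=cv2.imread('pics/sd17.png')[250:370,250:450];cv2.imwrite('pics/sd17c.png',cv2.resize(b,None,fx=4,fy=4,interpolation=2))"
```

```text
[0.05883023239349766, 0.059000243927841076, 0.045664669649686296, 0.048258736847771745]
```

View pics/sd17c.png

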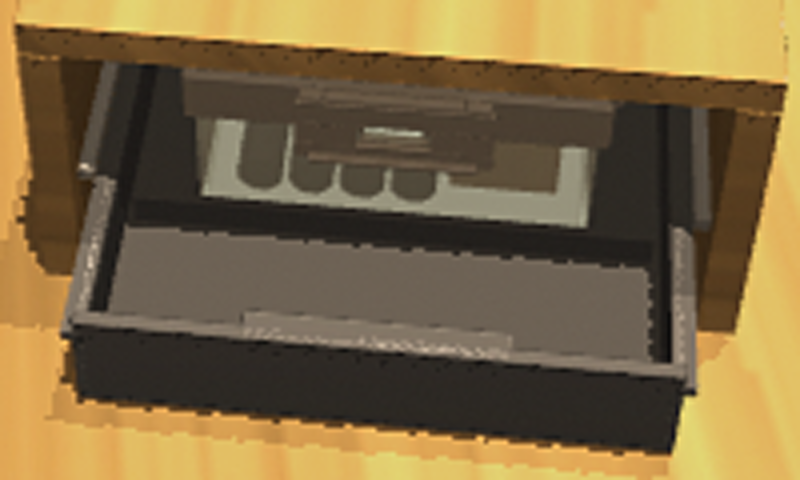

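Vision puts the wall 46–59 mm from the edge, which is too coarse. I'll check the stop again with the gripper turned a quarter, so the gripper's sides can't be what touched the bookcase.

```bash
python3 -c "
from h import *
print(env.observe()['q'].round(1));move(0,-.03,.24,180)"
```

```text
[-39.1   8.   95.1   0.   76.8  63.8]
target [ 0.5614 -0.0371  0.24  ] rows d [-0.0012  0.1509 -0.1571] yaw 1.5682 tilt [ 9.e-04 -3.e-04 -1.e+00]
```

```bash
python3 -m jog '[[-1,0,0.151,-0.157,0.785],[-1,0,0.151,-0.157,0.785],[-1,0,0.151,-0.157,0.785],[-1,0,0.151,-0.157,0.785],[-1,0,0.151,-0.157,0.785],[-1,0,0.151,-0.157,0.785],[-1,0,0.151,-0.157,0.785],[-1,0,0.151,-0.157,0.785],[-1,0.05,0.151,-0.157,0.785],[-1,0.1,0.151,-0.157,0.785],[-1,0.15,0.151,-0.157,0.785],[-1,0.2,0.151,-0.157,0.785],[-1,0.2,0.151,-0.157,0.785],[-1,0.2,0.151,-0.157,0.785],[-1,0.2,0.151,-0.157,0.785]]' 60
python3 -c "
from h import *
print(env.observe()['q'].round(1));move(0,.05,.038,-135)"
```

```text
time_s: 21.0
position: [0.5634, -0.0364, 0.0412]
tool_rot: [[0.005, 0.535, -0.845], [-0.001, -0.845, -0.535], [-1.0, 0.004, -0.003]]
ft_force: [0.9, 0.6, -0.1]
grip_width: -0.0002
[-15.7  36.   87.6   0.   56.1 132. ]
target [0.579 0.041 0.038] rows d [ 0.0032 -0.057  -0.0545] yaw 0.0012 tilt [ 0.0048 -0.0013 -1.    ]
```

```bash
python3 -m jog '[[-1,0,-0.01,-0.01,0],[-1,0,-0.02,-0.02,0],[-1,0,-0.03,-0.03,0],[-1,0,-0.04,-0.04,0],[-1,0,-0.046,-0.046,0],[-1,0,-0.05,-0.05,0],[-1,0,-0.05,-0.05,0],[-1,0,-0.05,-0.05,0]]' 60
python3 -m jog '[[-1,0,-0.002,-0.002,0],[-1,0,-0.0035,-0.0035,0],[-1,0,-0.0035,-0.0035,0],[-1,0,-0.0035,-0.0035,0]]' 60
```

```text
time_s: 21.8
position: [0.5775, 0.0329, 0.0383]
tool_rot: [[-0.0, 0.534, -0.845], [-0.0, -0.845, -0.534], [-1.0, -0.0, 0.0]]
ft_force: [-0.7, 0.3, -0.7]
grip_width: 0.0001
time_s: 22.2
position: [0.5786, 0.0378, 0.0383]
tool_rot: [[-0.0, 0.534, -0.845], [-0.0, -0.845, -0.534], [-1.0, 0.0, 0.0]]
ft_force: [0.2, 0.2, -0.2]
grip_width: 0.0
```

```bash
python3 -m jog '[[-1,0,-0.002,-0.002,0],[-1,0,-0.0035,-0.0035,0],[-1,0,-0.0035,-0.0035,0],[-1,0,-0.0035,-0.0035,0]]' 60
python3 -m jog '[[-1,0,-0.001,-0.001,0],[-1,0,-0.002,-0.002,0],[-1,0,-0.002,-0.002,0]]' 60
python3 -m jog '[[-1,0,-0.001,-0.001,0],[-1,0,-0.002,-0.002,0],[-1,0,-0.002,-0.002,0]]' 60
```

```text
time_s: 22.6
position: [0.5797, 0.0429, 0.0383]
tool_rot: [[0.0, 0.534, -0.845], [-0.0, -0.845, -0.534], [-1.0, 0.0, -0.0]]
ft_force: [0.3, -0.8, 0.5]
grip_width: -0.0004
time_s: 22.9
position: [0.5803, 0.0457, 0.0383]
tool_rot: [[0.0, 0.534, -0.845], [0.0, -0.845, -0.534], [-1.0, -0.0, -0.0]]
ft_force: [-0.0, 0.7, -0.3]
grip_width: -0.0002
time_s: 23.2
position: [0.5809, 0.0483, 0.0383]
tool_rot: [[-0.0, 0.534, -0.845], [-0.0, -0.845, -0.534], [-1.0, 0.0, 0.0]]
ft_force: [0.6, -1.0, 0.6]
grip_width: -0.0
```

```bash
python3 -m jog '[[-1,0,-0.001,-0.001,0],[-1,0,-0.002,-0.002,0],[-1,0,-0.002,-0.002,0]]' 60
python3 -c "
from h import *
import cv2
cv2.imwrite('pics/w18.png',env.get_image('wrist')[:,:,::-1]);b=env.get_image('side')[:,:,::-1];cv2.imwrite('pics/sd18.png',b)"
```

```text
time_s: 23.5
position: [0.5812, 0.049, 0.0383]
tool_rot: [[-0.001, 0.534, -0.845], [-0.004, -0.845, -0.534], [-1.0, 0.002, 0.003]]
ft_force: [-4.4, -12.4, 1.3]
grip_width: -0.0002
```

View pics/w18.png

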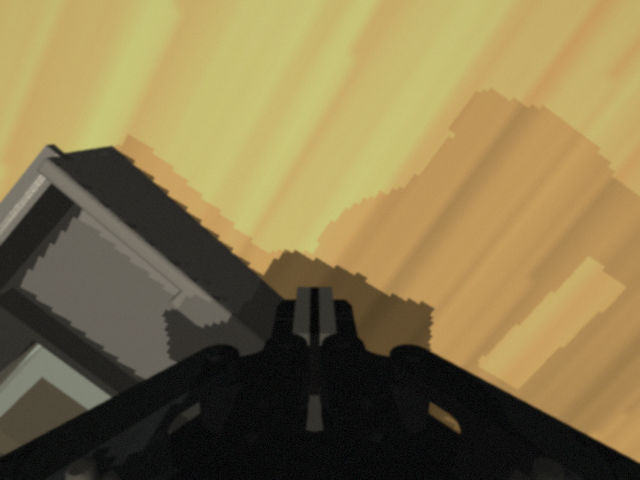

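View pics/sd18.png

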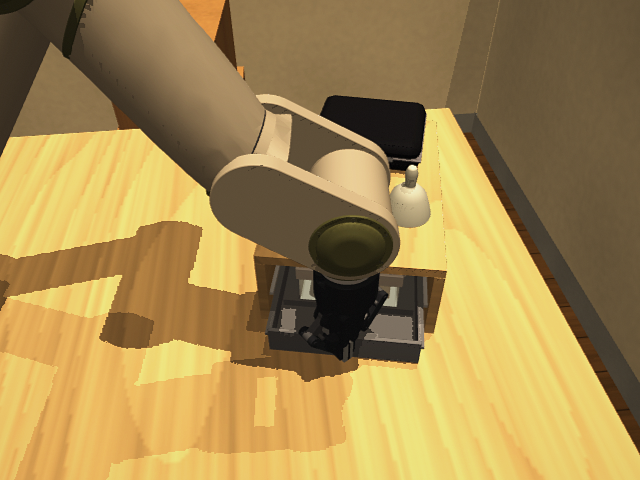

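With the gripper at 45° the tray again stops hard, within 1 mm of the same place, and the wall corners are unmoved in the side view at (268,333) and (423,347). The tray is at its stop. Retreating the way I came.

```bash
python3 -m jog '[[-1,0,0.004,0.004,0],[-1,0,0.02,0.02,0],[-1,0,0.04,0.04,0],[-1,0,0.06,0.06,0],[-1,0,0.08,0.08,0],[-1,-0.05,0.08,0.08,0],[-1,-0.1,0.08,0.08,0],[-1,-0.15,0.08,0.08,0],[-1,-0.2,0.08,0.08,0],[-1,-0.2,0.08,0.12,0],[-1,-0.2,0.08,0.16,0],[-1,-0.2,0.08,0.2,0],[-1,-0.2,0.08,0.2,0],[-1,-0.2,0.08,0.2,0],[-1,-0.2,0.08,0.2,0]]' 60
python3 -c "
from h import *
import cv2
a=env.get_image('scene')[:,:,::-1];b=env.get_image('side')[:,:,::-1]
cv2.imwrite('pics/f1.png',cv2.resize(a,(400,300)));cv2.imwrite('pics/f2.png',b)
for n,im in (('sc17',a),('sd17',b)):
    d=cv2.absdiff(im,cv2.imread(f'pics/{n}.png')).max(2); print(n,(d[140:,200:]>25).sum() if n=='sc17' else (d[90:380,250:460]>25).sum())
print(env.observe()['ft_force'],env.observe()['qvel'].round(2))"
```

```text
time_s: 25.1
position: [0.4559, -0.1231, 0.2384]
tool_rot: [[0.001, 0.535, -0.845], [0.0, -0.845, -0.535], [-1.0, 0.0, -0.001]]
ft_force: [-0.2, -0.4, 0.2]
grip_width: -0.0001
sc17 5122
sd17 44542
[0.30717481 0.16574127 0.44631955] [ 0.04  0.02  0.29 -0.06  0.02 -0.07]
```

View pics/f2.png

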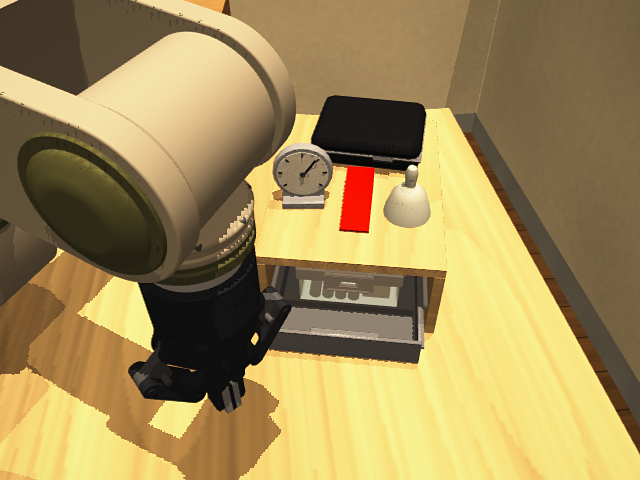

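The tray wall and the bystanders are where they were, and the robot is clear. Handing in.

```bash
python3 -c "
from rig import env
env.close_job();print(env.observe()['time_s'])"
```

```text
the job is handed in; nothing more can be done
the job is handed in; nothing more can be done
```

I folded down and squeezed shut all four lid clips (near, far, front, back), then pushed the tray home with closed fingers. I handed the job in after about 25 s of the 72 s allowed.

**Clips:** The wrist and scene pictures taken before the push show all four flaps hanging flat against the box. Each squeeze ended at 15–16 mm of finger opening, a little less than the stated 17.5 mm. I did not find out why. After the push only the front flap can be seen, and it is still shut.

**Tray:** It stopped hard at about 33 N. A second push, with the gripper turned 45°, stopped within 1 mm of the same place. My two picture measurements of the gap from the tray front to the bookcase edge disagreed, at about 59 mm (side) and 46–48 mm (scene), against 55 mm nominal. I therefore relied on the hard stop, which works out to about 56 mm.

**Bystanders:** The thermometer, bell, wedge and headphone case look unmoved in the last side view.

**Last check:** My automatic before-and-after picture comparison was no use, because the arm and its shadows had moved between the pictures. At hand-in the arm was clear, with the wrist force near zero.

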